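# Make up the trimming kit and the pressing kit

## Robot

A 7-joint arm with a two-finger parallel gripper is mounted at the origin on the work surface. World frame = base frame: x ahead of the robot, y to its left, z up, the work surface at z = 0. Lengths are in mm, angles in rad, forces in N, time in s.
With the tool pointing down it reaches from about 400 to 875 mm from the base axis. Payload 4.4 kg.
Tool frame: the origin (TCP) lies midway between the tips of the shut fingers; the grasp point (between the pads) lies 19 mm behind it; z points along the fingers, y is the line along which they close (so a half turn about z gives the same grasp; the last joint's range is limited). The gripper opens to 85 mm and grips with 20 to 120 N. Pads are 22 mm wide; open, the fingers measure 114 mm over their backs; the gripper's body (76 mm by 85 mm) begins 54 mm behind the grasp point. The pads swing forward as they close: fully open they stand 13 mm farther back than shut.
Start: joints at [1.069, 0.628, 0.038, 1.517, -0.027, 0.996, -0.02], TCP at [274.416, -589.248, 231.313] pointing down, gripper open.
Joint ranges: [-3.06, 3.06], [-0.37, 2.12], [-1.25, 1.32], [0.18, 2.47], [-1.1, 4.24], [0.23, 1.98], [-2.94, 2.94]. Speed limits (rad/s): [2.57, 2.57, 3.14, 3.14, 3.14, 3.14, 3.14].

## Interface

Orientations are given as [roll, pitch, yaw] about the fixed x, y, z axes, in that order (R = Rz(yaw) Ry(pitch) Rx(roll)).
In Python, from cell import readout, optics, order gives the robot as it stands.
- The arm moves only by the shell command python3 -m jog 'ROWS'. ROWS is a JSON object of lists of equal length, an entry for each row: "claw": the opening, from 0 (shut) to 1 (fully open); "xyz": the shift along the tool's x, y, z each as a share of 0.1 m, from -1 to 1, a list of three; "twist": the turn, a rotation vector about the tool's x, y, z each as a share of 180 degrees, from -1 to 1, a list of three. A call has 1 to 12 rows; each row shifts and turns the commanded pose from where the row before left it, along the tool's axes as they then stand; what a row does not reach is not made up. A row lasts 1/8 s, in which the tool goes at most 62.5 mm and 10.7 degrees, less where a joint would pass 70% of its speed; a pose out of reach is approached as far as the arm can. A call with a number of a shift or a turn outside -1 to 1 is refused whole. A call with a gripper value outside its range is refused whole. The fingers move at their own pace and stop on an object; the grip force is fixed at half the most. Time passes only in rows, so rows that do not move let the fingers close. It gives the time, the measured TCP pose, the force, the opening and the grip force at its end, in the units of the state.
- readout.read_state(): the state, without advancing time (a new reading comes with each control period).
- optics.get_image(name): name is "scene" or "top"; returns a dict with "color" (384x512x3 uint8, red, green, blue), "fovy" (degrees; the focal length in pixels is half the picture's height over the tangent of half this angle, whatever the lens; pixels are square), "cx", "cy" (the principal point, pixels), "view" (4x4, takes a point from world to camera coordinates). Camera axes: x right, y up, looking along -z (the intrinsics and any distortion apply to the point x, -y, -z); pixel columns grow to the right and rows downward; lengths in mm; the calibration is good to about 2 mm. A picture is of the moment at which its call begins. There is no depth.
- order.finish_job(): hands the job in; it is judged then, once.
Trained networks look in the newest picture that a camera, given by its name, has taken for a name from the list of things; names that differ only in an ending like _2 or _b are one class to them, and where a whole thing is asked for, a point or a joint stands for the part that bears it (a point fixed in the world has none). Each returns a list of dicts, best first, with "score" (0 to 1); they miss things now and then, are a little off and sometimes report something else, mostly with a low value. They report only what shows in the picture. A call takes as long as a camera call. They do not tell look-alikes from the thing itself.
- optics.boxes_of(camera, label): "rect" ([left, top, width, height] in pixels, round what is visible of it).
The state is a dict: "clock": time; "qpos": joint angles; "qd": joint speeds; "tau": joint torques, N m; "eef_pos": TCP position; "tool_rot": TCP orientation; "force": force on the tool from outside, world axes, zero at the start; "torque": the same for the moment, N m; "width": finger opening in mm; "gripper_force": force on a finger pad.
Only numpy, scipy, OpenCV 4.12 (cv2) and the standard library are available. Lean on these libraries where they do the work, as an engineer would, in place of code of your own. Each camera call takes 0.05 s, during which the arm holds its last target. There are 200 camera calls.

## Task

Make up the two workshop kits from the stock in the middle of the table. The larger board, the one with the long pocket, gets the cutter knife in its long pocket, the large sample dish in its large round pocket and the small sample dish in its small round pocket; the smaller board gets the steel press ring in its large round pocket and the wooden tamper in its small round pocket. Everything must lie flat on the floor of its pocket, the right way up, the tamper standing on its foot.

Things in the scene. Friction and masses are not known exactly. Their poses are not given: they have to be found in the camera images.
- trim_board: Trimming-kit board, the larger one: 180 (its x) by 170 mm (its y). Fixed, wood, 8 mm thick, pockets 4 mm deep (dark flat floor 4 mm above the table). Origin: centre of its underside; z up. Pocket centres (x, y): large round, diameter 80, at (-37, -32) mm; small round, diameter 58, at (42, -32); long, 150 along x by 40 along y, at (0, 55). Left or right of the stock, yaw up to 16 degrees.
- press_board: Pressing-kit board, the smaller one: 180 (its x) by 100 mm (its y). Fixed, wood, 8 mm thick, pockets 4 mm deep (dark flat floor 4 mm above the table). Origin: centre of its underside; z up. Pocket centres (x, y): large round, diameter 80, at (-37, 0) mm; small round, diameter 58, at (42, 0). On the other side of the stock, yaw up to 16 degrees.
- large_dish: The large sample dish: a closed, flat, clear round dish filled with set dark brown material, diameter 60 mm, 18 mm high, about 60 g. Origin: centre of its underside; z up.
- small_dish: The small sample dish: the same kind of closed dish, diameter 35 mm, 16 mm high, about 25 g. Origin: centre of its underside; z up.
- press_ring: The press ring: a plain steel ring standing on its edge face, open at top and bottom, outer diameter 54 mm, wall 3 mm, 26 mm high, about 90 g. Origin: centre of its lower end; z up.
- tamper: The tamper: a turned light-wood stamp standing upright, 60 mm high, about 50 g: round foot of diameter 38 mm, 14 mm high, and above it a straight round handle of diameter 24 mm from 17 to 56 mm above its underside. Origin: centre of its underside; z up.
- knife: The cutter knife, blade drawn in, lying flat: yellow bar 120 mm long (its x), 20 mm wide (its y), 16 mm thick, with a small black slide standing up to 4 mm above its top face (look only), about 70 g. Origin: centre of its underside; z up. It starts within 20 degrees of the table's x direction.
Things that resemble listed ones, but are neither listed nor needed, are in the scene too. What is shaped like the large_dish but green or orange is not meant.

How it is judged (in metres and radians):
At the end, for the whole second after the job is handed in: Knife centre within 18 mm along, 13 mm across its long pocket (either way round); large dish and tamper within 13 mm, small dish 14.5 mm, ring 15 mm of their pocket centres, each way; all undersides within 2 mm of the pocket floor, upright within 7 degrees, released, at rest (x of large_dish in the frame of trim_board between -0.05 and -0.024 m and y of large_dish in the frame of trim_board between -0.045 and -0.019 m and z of large_dish in the frame of trim_board between 0.002 and 0.0062 m and angle between each of large_dish, small_dish, knife, press_ring, tamper's own z axis and vertical below 0.12 rad and linear speed of each of large_dish, small_dish, knife, press_ring, tamper below 0.02 m/s and angular speed of each of large_dish, small_dish, knife, press_ring, tamper below 0.3 rad/s and x of small_dish in the frame of trim_board between 0.0275 and 0.0565 m and y of small_dish in the frame of trim_board between -0.0465 and -0.0175 m and z of small_dish in the frame of trim_board between 0.002 and 0.0062 m and x of knife in the frame of trim_board between -0.018 and 0.018 m and y of knife in the frame of trim_board between 0.042 and 0.068 m and z of knife in the frame of trim_board between 0.002 and 0.0062 m and angle between the x axis of knife and the x axis of trim_board, either way round below 0.3 rad and x of press_ring in the frame of press_board between -0.052 and -0.022 m and y of press_ring in the frame of press_board between -0.015 and 0.015 m and z of press_ring in the frame of press_board between 0.002 and 0.0062 m and x of tamper in the frame of press_board between 0.029 and 0.055 m and y of tamper in the frame of press_board between -0.013 and 0.013 m and z of tamper in the frame of press_board between 0.002 and 0.0062 m); the robot touches nothing.
It also fails if it takes over 115 s, if anything falls off the work surface, if the arm or the gripper's body presses on something with over 40 N, if the wrist force passes 120 N, or if a joint passes its speed limit or range.

## Working session

There is one attempt and no reset: what is moved stays moved. The work goes in short steps, Python scripts to look and compute and a shell command to move; the robot and the scene stay as the last step left them, time stands still between calls to the robot, and variables do not carry over. Pictures are saved under pics/ and viewed, at most 14 in all, crops included, and the job is handed in when it is done.

```bash
mkdir -p pics; ls; python3 - <<'E'
from cell import readout, optics
import cv2, numpy as np
s=readout.read_state(); print(s)
for n in ("top","scene"):
    im=optics.get_image(n); print(n,im["fovy"],im["cx"],im["cy"],[k for k in im],np.round(im["view"],3).tolist())
    cv2.imwrite(f"pics/{n}0.png",cv2.resize(im["color"][:,:,::-1],(800,600)))
    for l in ("trim_board","press_board","large_dish","small_dish","press_ring","tamper","knife"):
        print(l,[(np.round(d["rect"]).tolist(),round(d["score"],2)) for d in optics.boxes_of(n,l)][:5])
E
```

```text
pics
{'clock': 0.0, 'qpos': array([ 1.06919082,  0.62931476,  0.03844297,  1.51835645, -0.02702579,
        0.9962971 , -0.02000826]), 'qd': array([-0.00025489,  0.00073915, -0.00079625,  0.00018781,  0.00068849,
        0.00022221,  0.00098171]), 'tau': array([-1.17131763e-04, -5.63395143e+01,  1.22643359e+00, -1.93449301e+01,
        1.09739168e-02,  1.03835689e-02, -1.17087779e-05]), 'eef_pos': array([ 274.16475369, -588.67149473,  230.4131196 ]), 'tool_rot': array([-3.13973470e+00,  1.65722271e-06,  4.35782658e-01]), 'force': array([-0.34208919,  0.01622647, -0.06841334]), 'torque': array([-0.02160343,  0.06705391,  0.02033282]), 'gripper_force': 0.0, 'width': 85.76509999583814}
top 52.57026779577652 258.56402504782835 192.8177435670595 ['color', 'fovy', 'cx', 'cy', 'view'] [[0.016, -1.0, 0.019, 44.941], [0.998, 0.017, 0.067, -580.996], [-0.067, 0.018, 0.998, -1201.812], [0.0, 0.0, 0.0, 1.0]]
trim_board [([150.0, 192.0, 56.0, 58.0], 0.83), ([272.0, 152.0, 12.0, 39.0], 0.58)]
press_board [([346.0, 200.0, 50.0, 60.0], 0.64)]
large_dish [([225.0, 159.0, 21.0, 18.0], 0.66), ([124.0, 
[... 308 characters left out ...]
.70717605931964 192.63118589750042 ['color', 'fovy', 'cx', 'cy', 'view'] [[0.59, 0.807, -0.008, -391.986], [-0.534, 0.398, 0.746, 248.716], [0.605, -0.436, 0.666, -1226.571], [0.0, 0.0, 0.0, 1.0]]
trim_board [([264.0, 133.0, 80.0, 49.0], 0.87)]
press_board [([76.0, 216.0, 49.0, 68.0], 0.8), ([191.0, 260.0, 17.0, 15.0], 0.34)]
large_dish [([322.0, 187.0, 26.0, 15.0], 0.91), ([268.0, 178.0, 20.0, 19.0], 0.71), ([354.0, 174.0, 25.0, 19.0], 0.69), ([387.0, 162.0, 21.0, 17.0], 0.61), ([282.0, 197.0, 25.0, 23.0], 0.6)]
small_dish [([192.0, 257.0, 20.0, 22.0], 0.48)]
press_ring [([226.0, 172.0, 20.0, 22.0], 0.7)]
tamper [([180.0, 182.0, 17.0, 26.0], 0.81)]
knife [([238.0, 216.0, 26.0, 38.0], 0.89)]
```

View pics/top0.png

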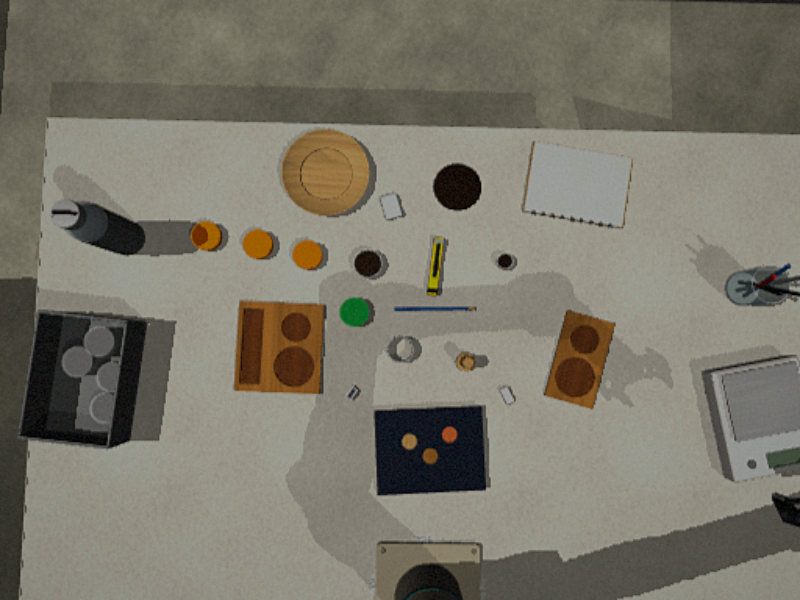

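View pics/scene0.png

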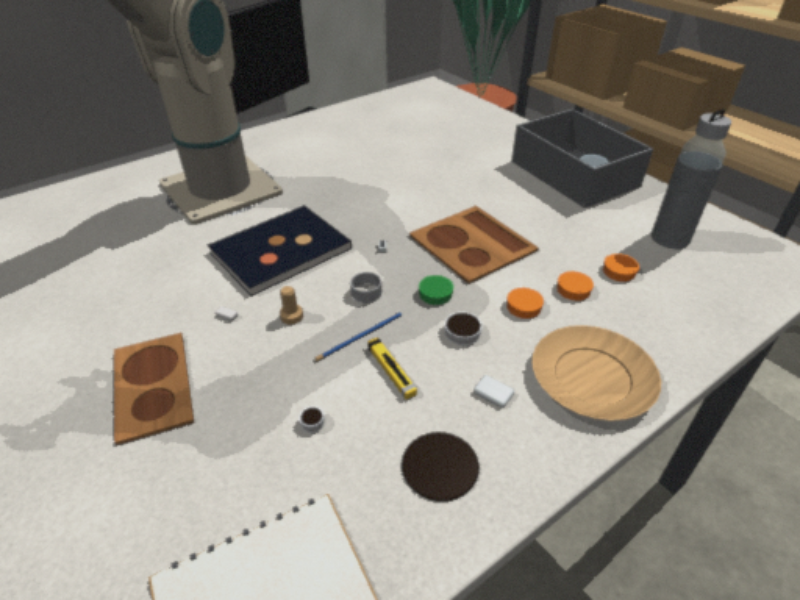

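The top view (800 px wide) shows the large dish at (368,263), knife (435,265), small dish (505,261), ring (404,348) and tamper (465,360). The trim board is at (280,346) with its long pocket to the left, and the press board is at (580,359) with its large pocket lower. Next I'll measure them precisely.

```bash
cat > h.py <<'E'
import numpy as np, cv2
from cell import readout, optics
def foc(im): return 192/np.tan(np.radians(im["fovy"]/2))
def ray(im,u,v,z):
    V=np.array(im["view"]); R=V[:3,:3]; c=-R.T@V[:3,3]
    d=R.T@np.array([(u-im["cx"])/foc(im),-(v-im["cy"])/foc(im),-1]); return (c+d*(z-c[2])/d[2])[:2]
def proj(im,p):
    V=np.array(im["view"]); q=V[:3,:3]@np.array(p,float)+V[:3,3]
    return np.array([im["cx"]+foc(im)*q[0]/-q[2], im["cy"]-foc(im)*q[1]/-q[2]])
def blob(mask,x0,y0,x1,y1):
    m=np.zeros_like(mask); m[y0:y1,x0:x1]=mask[y0:y1,x0:x1]
    n,l,s,c=cv2.connectedComponentsWithStats(m.astype(np.uint8)); i=1+np.argmax(s[1:,4]); return (l==i),c[i],s[i]
E
python3 - <<'E'
from h import *
im=optics.get_image("top"); I=im["color"]; hsv=cv2.cvtColor(I,cv2.COLOR_RGB2HSV); H,S,V=cv2.split(hsv)
# boards
for nm,b in (("trim",(145,186,212,256)),("press",(342,192,400,266))):
    m,c,s=blob((S>110)&(V>25)&(H<20),*b)
    k=max(cv2.findContours(m.astype(np.uint8),cv2.RETR_EXTERNAL,cv2.CHAIN_APPROX_NONE)[0],key=cv2.contourArea)[:,0]
    w=np.array([ray(im,u,v,8) for u,v in k],np.float32); r=cv2.minAreaRect(w); print(nm,r,s)
m,c,s=blob((S>130)&(H>20)&(H<35)&(V>90),265,145,292,195)
k=cv2.convexHull(np.argwhere(m)[:,::-1].astype(np.int32))[:,0]
print("knife",cv2.minAreaRect(np.array([ray(im,u,v,16) for u,v in k],np.float32)),s)
for nm,b,z in (("large",(222,155,250,182),18),("small",(314,157,334,176),16)):
    m,c,s=blob(V<75,*b); print(nm,ray(im,*c,z),c,s)
x0,y0=150,146
crop=cv2.resize(I[150:250,225:345],(792,660)[:1]+(600,),interpolation=cv2.INTER_CUBIC) if 0 else cv2.resize(I[150:250,215:345],(780,600),interpolation=cv2.INTER_CUBIC)
cv2.imwrite("pics/crop1.png",crop[:,:,::-1])
E
```

```text
trim ((485.34130859375, 304.92529296875), (170.8624725341797, 179.2744598388672), 88.29869079589844) [ 150  193   58   59 3113]
press ((470.5068359375, -302.29583740234375), (101.95667266845703, 178.2186737060547), 74.964599609375) [ 348  199   46   63 1810]
knife ((655.5955200195312, -6.834932327270508), (19.91434097290039, 94.54156494140625), 83.35214233398438) [274 155  10  30 128]
large [655.98471361 130.16322448] [234.93243243 168.44144144] [227 160  17  19 222]
small [ 667.13958728 -148.14173233] [322.81967213 166.62295082] [319 163   9   8  61]
```

View pics/crop1.png

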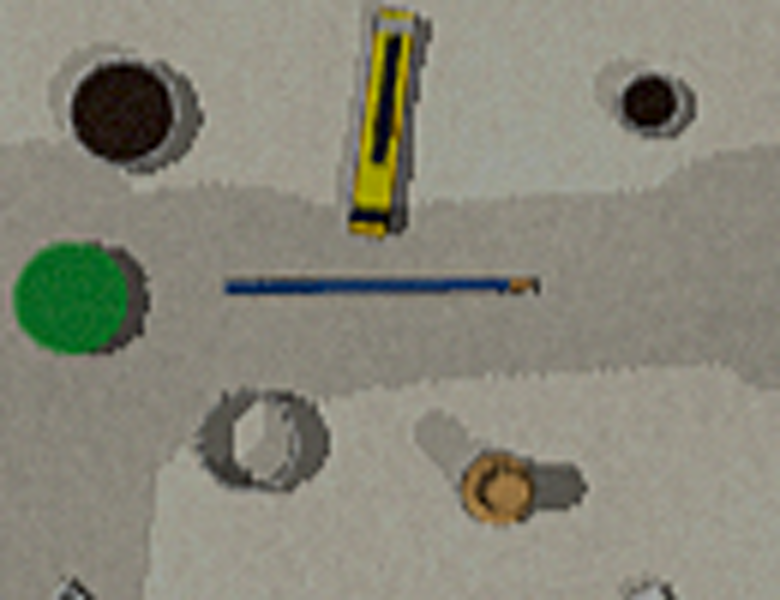

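The crop (6x, offset 215,150) shows the knife ends at (395,10) and (367,235), the ring centre at about (264,440) and the tamper foot centre at about (497,488). I'll cross-check these against the scene camera boxes.

```bash
python3 - <<'E'
from h import *
t=optics.get_image("top"); s=optics.get_image("scene")
f=lambda a,b,z: ray(t,215+(a+.5)/6-.5,150+(b+.5)/6-.5,z)
a=f(395,10,16);b=f(367,235,16); print("knife",a,b,(a+b)/2,np.degrees(np.arctan2(*(a-b)[::-1])),np.hypot(*(a-b)))
P={"knife":((a+b)/2,18),"large_dish":(ray(t,234.93,168.44,17),18),"small_dish":(ray(t,322.82,166.62,15),16),"press_ring":(f(264,440,26),26),"tamper":(f(497,488,14),60)}
R={"knife":60,"large_dish":30,"small_dish":17.5,"press_ring":27,"tamper":19}
for n,(p,h) in P.items():
    th=np.linspace(0,6.28,60)
    if n=="knife":
        d=(a-b)/2/np.hypot(*(a-b))*120; e=np.array([-d[1],d[0]])/6
        pts=[[*(p+i*d+j*e),z] for i in(-1,1) for j in(-1,1) for z in(0,16)]
    else: pts=[[p[0]+r*np.cos(q),p[1]+r*np.sin(q),z] for q in th for z,r in ((0,R[n]),(h,R[n] if n!="tamper" else 12))]
    q=np.array([proj(s,x) for x in pts]); print(n,np.round(p,1),"pred",np.round([*q.min(0),*(q.max(0)-q.min(0))],1),[(np.round(d["rect"],1).tolist(),round(d["score"],2)) for d in optics.boxes_of("scene",n)][:5])
for n,c,yaw,hy in (("trim_board",(485.3,304.9),-1.7,85),("press_board",(470.5,-302.3),-15,50)):
    y=np.radians(yaw);Rm=np.array([[np.cos(y),-np.sin(y)],[np.sin(y),np.cos(y)]])
    pts=[[*(Rm@[i*90,j*hy]+c),z] for i in(-1,1) for j in(-1,1) for z in (0,8)]
    q=np.array([proj(s,x) for x in pts]); print(n,"pred",np.round([*q.min(0),*(q.max(0)-q.min(0))],1))
    print({k:np.round(Rm@v+c,1).tolist() for k,v in (dict(large=(-37,-32),small=(42,-32),knife=(0,55)) if hy>60 else dict(ring=(-37,0),tamper=(42,0))).items()})
E
```

```text
knife [713.79200813 -12.87424084] [5.94158580e+02 4.23890557e-01] [653.97529428  -6.22517514] -6.342807111189083 120.37025098157456
knife [654.   -6.2] pred [233.9 214.7  33.3  41.9] [([234.2, 217.3, 30.7, 35.0], 0.72)]
large_dish [656.1 130.2] pred [283.  199.2  24.9  22.3] [([271.6, 175.6, 15.6, 19.0], 0.91), ([386.5, 163.9, 21.3, 11.8], 0.91), ([323.5, 187.1, 23.4, 14.2], 0.63), ([285.0, 200.8, 21.7, 18.5], 0.59), ([353.5, 172.9, 26.5, 21.0], 0.59)]
small_dish [ 667.3 -148.3] pred [189.9 259.8  17.5  18.3] [([191.9, 259.8, 17.9, 15.5], 0.7), ([73.3, 214.2, 49.4, 74.0], 0.63)]
press_ring [486.   53.1] pred [220.6 174.9  20.9  20.7] [([226.1, 169.6, 20.3, 20.8], 0.62), ([266.4, 134.3, 80.2, 48.0], 0.56)]
tamper [462.8 -69.5] pred [178.3 181.9  15.7  26.1] [([181.5, 182.3, 13.5, 24.7], 0.8)]
trim_board pred [261.1 131.2  83.3  50.8]
{'large': [447.4, 274.0], 'small': [526.3, 271.7], 'knife': [486.9, 359.9]}
press_board pred [ 71.9 212.4  51.8  73. ]
{'ring': [434.8, -292.7], 'tamper': [511.1, -313.2]}
```

```bash
python3 - <<'E'
from h import *
o=[]
for n,(u,v),p in (("top",(259,223),(486,53.1)),("scene",(233,184),(486,53.1))):
    im=optics.get_image(n); c=im["color"][v-16:v+16,u-20:u+20]; c=cv2.resize(c,(400,320),interpolation=cv2.INTER_NEAREST)
    c=cv2.convertScaleAbs(c,alpha=1.6); 
    o.append(c.copy())
    for z in (0,26):
        q=np.array([(proj(im,(p[0]+27*np.cos(t),p[1]+27*np.sin(t),z))-(u-20,v-16)+.5)*10 for t in np.linspace(0,6.28,50)]).astype(int)
        cv2.polylines(c,[q],True,(255,0,0))
    o.append(c)
cv2.imwrite("pics/ring.png",cv2.resize(np.vstack([np.hstack(o[:2]),np.hstack(o[2:])]),(750,600))[:,:,::-1])
E
```

```text
(no output)
```

View pics/ring.png

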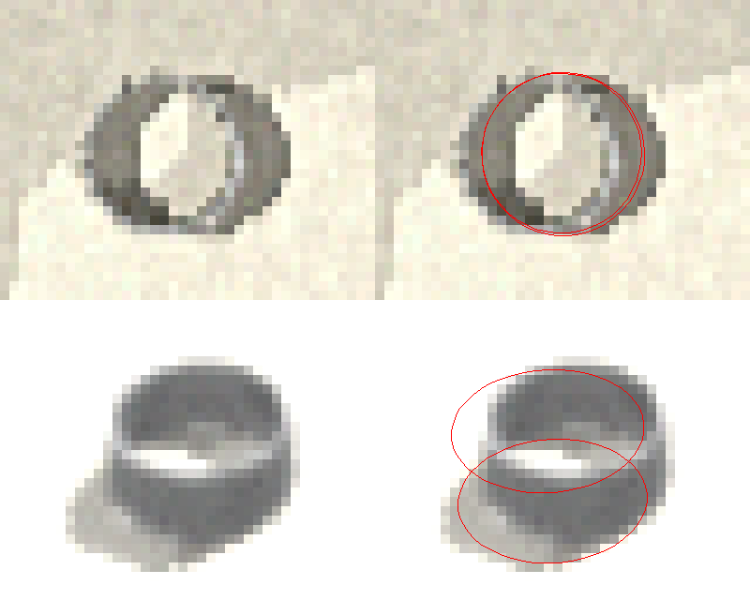

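The overlay shows the ring about 2.6 px left of my guess, so I'll use (487, 61). The rest is consistent. First move: turn to yaw 0 and go above the tamper.

```bash
cat > d.py <<'E'
import sys,numpy as np
from cell import readout
from scipy.spatial.transform import Rotation as Ro
x,y,z,yaw=map(float,sys.argv[1:5]); s=readout.read_state()
R=Ro.from_euler("xyz",s["tool_rot"]); T=Ro.from_euler("xyz",[np.pi,0,np.radians(yaw)])
print("shift",np.round(R.inv().apply(np.array([x,y,z])-s["eef_pos"])/100,3),"twist",np.round((R.inv()*T).as_rotvec()/np.pi,4),"w",round(s["width"],1),"t",round(s["clock"],2),"F",np.round(s["force"],1),"gf",round(s["gripper_force"],1))
E
python3 -m jog '{"claw":[1,1,1],"xyz":[[0,0,0],[0,0,0],[0,0,0]],"twist":[[0,0,0.0463],[0,0,0.0463],[0,0,0.0463]]}'
python3 d.py 463 -70 110 0
python3 -m jog '{"claw":[1,1,1,1,1,1,1,1,1,1,1,1],"xyz":[[0.17,-0.47,0.11],[0.17,-0.47,0.11],[0.17,-0.47,0.11],[0.17,-0.47,0.11],[0.17,-0.47,0.11],[0.17,-0.47,0.11],[0.17,-0.47,0.11],[0.17,-0.47,0.11],[0.17,-0.47,0.11],[0.17,-0.47,0.11],[0.17,-0.47,0.11],[0,0,0]],"twist":[[0,0,0],[0,0,0],[0,0,0],[0,0,0],[0,0,0],[0,0,0],[0,0,0],[0,0,0],[0,0,0],[0,0,0],[0,0,0],[0,0,0]]}'
python3 d.py 463 -70 110 0
```

```text
clock: 1.68
eef_pos: [274.4, -589.3, 231.3]
tool_rot: [-3.142, -0.0, -0.005]
force: [-0.3, -0.9, 0.5]
width: 85.5
gripper_force: 0.0
shift [ 1.858 -5.203  1.213] twist [-0.     -0.     -0.0017] w 85.5 t 1.68 F [-0.3 -0.9  0.5] gf 0.0
clock: 3.18
eef_pos: [463.0, -67.6, 109.7]
tool_rot: [-3.139, 0.0, 0.008]
force: [-0.1, 0.3, 0.7]
width: 85.7
gripper_force: 0.0
shift [-0.     0.024 -0.003] twist [-0.0007  0.      0.0025] w 85.7 t 3.17 F [-0.1  0.3  0.7] gf 0.0
```

```bash
python3 -m jog '{"claw":[1,1,1,0,0,0,0,0,0],"xyz":[[0,0.02,0.3],[0,0,0.3],[0,0,0.28],[0,0,0],[0,0,0],[0,0,0],[0,0,0],[0,0,0],[0,0,0]],"twist":[[0,0,0],[0,0,0],[0,0,0],[0,0,0],[0,0,0],[0,0,0],[0,0,0],[0,0,0],[0,0,0]]}'
python3 -m jog '{"claw":[0,0,0,0,0],"xyz":[[0,0,-0.1],[0,0,-0.3],[0,0,-0.3],[0,0,-0.2],[0,0,0]],"twist":[[0,0,0],[0,0,0],[0,0,0],[0,0,0],[0,0,0]]}'
python3 d.py 511 -313 110 0
```

```text
clock: 4.3
eef_pos: [462.8, -74.5, 23.8]
tool_rot: [3.141, -0.002, -0.001]
force: [-0.2, 0.4, 6.4]
width: 22.2
gripper_force: 58.7
clock: 4.92
eef_pos: [463.1, -74.5, 114.2]
tool_rot: [3.141, -0.004, -0.0]
force: [0.6, 0.4, -0.2]
width: 22.5
gripper_force: 58.8
shift [0.48  2.385 0.045] twist [ 0.0001 -0.0012 -0.0001] w 22.5 t 4.92 F [ 0.6  0.4 -0.2] gf 58.8
```

```bash
python3 -m jog '{"claw":[0,0,0,0,0,0,0,0,0],"xyz":[[0.04,0.2,0],[0.08,0.4,0],[0.08,0.4,0],[0.08,0.4,0],[0.08,0.4,0],[0.08,0.38,0],[0.04,0.2,0],[0,0,0],[0,0,0]],"twist":[[0,0,0],[0,0,0],[0,0,0],[0,0,0],[0,0,0],[0,0,0],[0,0,0],[0,0,0],[0,0,0]]}'
python3 d.py 511 -313 29 0
```

```text
clock: 6.05
eef_pos: [509.2, -310.6, 111.6]
tool_rot: [-3.139, 0.002, 0.0]
force: [-0.1, 0.7, -0.6]
width: 22.1
gripper_force: 58.9
shift [0.02  0.026 0.826] twist [-0.0007  0.0006  0.0001] w 22.1 t 6.05 F [-0.1  0.7 -0.6] gf 58.9
```

```bash
python3 -m jog '{"claw":[0,0,0,0,0,0],"xyz":[[0,0,0.3],[0,0,0.3],[0,0,0.15],[0,0,0.06],[0,0,0],[0,0,0]],"twist":[[0,0,0],[0,0,0],[0,0,0],[0,0,0],[0,0,0],[0,0,0]]}'
python3 d.py 511 -313 28 0
python3 - <<'E'
from h import *
im=optics.get_image("scene"); 
cv2.imwrite("pics/t1.png",cv2.resize(im["color"][180:300,50:210],(800,600),interpolation=cv2.INTER_CUBIC)[:,:,::-1])
E
```

```text
clock: 6.8
eef_pos: [510.3, -312.8, 32.4]
tool_rot: [3.141, -0.001, -0.001]
force: [0.2, 0.3, -1.5]
width: 22.0
gripper_force: 58.9
shift [0.007 0.002 0.044] twist [ 0.0002 -0.0004 -0.0002] w 22.0 t 6.8 F [ 0.2  0.3 -1.5] gf 58.9
```

View pics/t1.png

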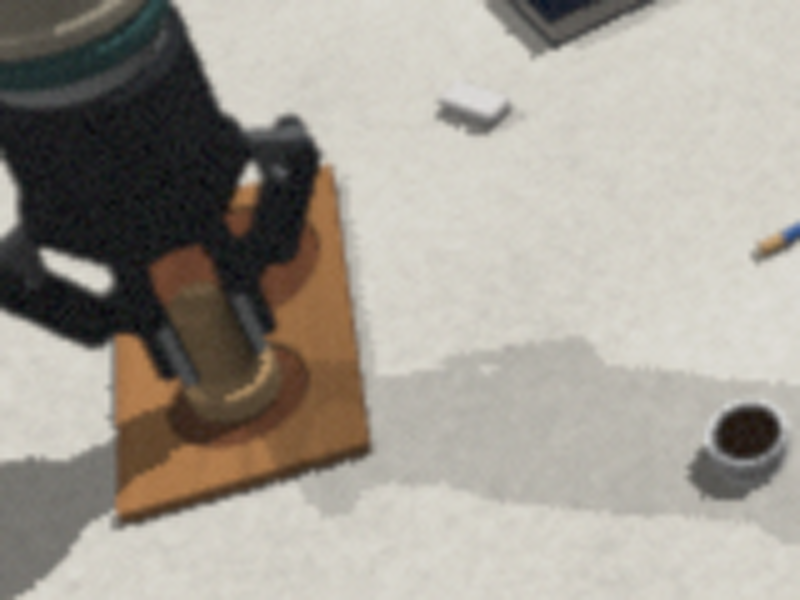

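The tamper, held at about (235,390) in this crop, sits over its small pocket. I'll lower and release.

```bash
python3 -m jog '{"claw":[0,0,0],"xyz":[[0,0,0.025],[0,0,0.015],[0,0,0]],"twist":[[0,0,0],[0,0,0],[0,0,0]]}'
python3 -m jog '{"claw":[0.3,0.6,0.6,0.6,1,1,1,1],"xyz":[[0,0,0],[0,0,0],[0,0,0],[0,0,0],[0,0,-0.1],[0,0,-0.4],[0,0,-0.4],[0,0,0]],"twist":[[0,0,0],[0,0,0],[0,0,0],[0,0,0],[0,0,0],[0,0,0],[0,0,0],[0,0,0]]}'
python3 d.py 487 61 110 0
```

```text
clock: 7.22
eef_pos: [509.8, -312.5, 27.9]
tool_rot: [3.142, -0.0, -0.001]
force: [-1.0, -0.3, 4.0]
width: 22.5
gripper_force: 59.3
clock: 8.22
eef_pos: [511.9, -314.0, 121.4]
tool_rot: [3.138, -0.006, -0.001]
force: [0.6, -0.2, -1.0]
width: 85.2
gripper_force: 0.0
shift [-0.253 -3.75   0.098] twist [ 0.0012 -0.002  -0.0002] w 85.2 t 8.22 F [ 0.6 -0.2 -1. ] gf 0.0
```

```bash
python3 -m jog '{"claw":[1,1,1,1,1,1,1,1,1,1,1],"xyz":[[-0.01,-0.2,0],[-0.03,-0.45,0],[-0.03,-0.45,0.02],[-0.03,-0.45,0.02],[-0.03,-0.45,0.02],[-0.03,-0.45,0.02],[-0.03,-0.45,0],[-0.03,-0.45,0],[-0.02,-0.39,0],[0,0,0],[0,0,0]],"twist":[[0,0,0],[0,0,0],[0,0,0],[0,0,0],[0,0,0],[0,0,0],[0,0,0],[0,0,0],[0,0,0],[0,0,0],[0,0,0]]}'
python3 d.py 487 61 6 0
```

```text
clock: 9.6
eef_pos: [484.6, 61.8, 108.8]
tool_rot: [3.141, 0.002, 0.0]
force: [1.0, -0.8, -0.2]
width: 85.4
gripper_force: 0.0
shift [0.026 0.007 1.028] twist [0.0002 0.0007 0.0001] w 85.4 t 9.6 F [ 1.  -0.8 -0.2] gf 0.0
```

```bash
python3 -m jog '{"claw":[1,1,1,1],"xyz":[[0.02,0,0.3],[0,0,0.3],[0,0,0.3],[0,0,0.12]],"twist":[[0,0,0],[0,0,0],[0,0,0],[0,0,0]]}'
python3 -m jog '{"claw":[0.5,0,0,0,0],"xyz":[[0,0,0],[0,0,0],[0,0,0],[0,0,0],[0,0,0]],"twist":[[0,0,0],[0,0,0],[0,0,0],[0,0,0],[0,0,0]]}'
python3 d.py 434.8 -292.7 110 0
```

```text
clock: 10.1
eef_pos: [486.6, 60.0, 5.9]
tool_rot: [3.141, 0.003, -0.003]
force: [-0.2, 0.6, 0.5]
width: 85.4
gripper_force: 0.0
clock: 10.72
eef_pos: [488.5, 61.4, 8.7]
tool_rot: [-3.142, -0.002, -0.001]
force: [-1.4, -1.7, 7.6]
width: 50.9
gripper_force: 63.1
shift [-0.532  3.541 -1.014] twist [-0.     -0.0005 -0.0003] w 50.9 t 10.72 F [-1.4 -1.7  7.6] gf 63.1
```

```bash
python3 -m jog '{"claw":[0,0,0,0,0],"xyz":[[0,0,-0.1],[0,0,-0.3],[0,0,-0.35],[0,0,-0.3],[0,0,0]],"twist":[[0,0,0],[0,0,0],[0,0,0],[0,0,0],[0,0,0]]}'
python3 -m jog '{"claw":[0,0,0,0,0,0,0,0,0,0,0,0],"xyz":[[-0.03,0.2,0],[-0.06,0.4,0],[-0.06,0.4,0],[-0.06,0.4,0],[-0.06,0.4,0],[-0.06,0.4,0],[-0.06,0.4,0],[-0.06,0.4,0],[-0.06,0.4,0],[-0.02,0.14,0],[0,0,0],[0,0,0]],"twist":[[0,0,0],[0,0,0],[0,0,0],[0,0,0],[0,0,0],[0,0,0],[0,0,0],[0,0,0],[0,0,0],[0,0,0],[0,0,0],[0,0,0]]}'
python3 d.py 434.8 -292.7 14 0
```

```text
clock: 11.35
eef_pos: [489.6, 62.1, 114.9]
tool_rot: [-3.141, -0.005, -0.0]
force: [0.7, 0.2, -1.0]
width: 50.9
gripper_force: 62.8
clock: 12.85
eef_pos: [435.0, -290.2, 112.0]
tool_rot: [-3.14, 0.001, 0.002]
force: [-0.1, 0.2, -2.0]
width: 50.8
gripper_force: 62.7
shift [-0.001  0.027  0.98 ] twist [-0.0006  0.0003  0.0005] w 50.8 t 12.85 F [-0.1  0.2 -2. ] gf 62.7
```

```bash
python3 -m jog '{"claw":[0,0,0,0,0,0],"xyz":[[0,0.01,0.3],[0,0,0.35],[0,0,0.2],[0,0,0.1],[0,0,0],[0,0,0]],"twist":[[0,0,0],[0,0,0],[0,0,0],[0,0,0],[0,0,0],[0,0,0]]}'
python3 d.py 434.8 -292.7 11 0
python3 - <<'E'
from h import *
im=optics.get_image("scene"); 
cv2.imwrite("pics/t2.png",cv2.resize(im["color"][180:300,50:210],(800,600),interpolation=cv2.INTER_CUBIC)[:,:,::-1])
E
```

```text
clock: 13.6
eef_pos: [435.4, -293.4, 18.2]
tool_rot: [3.141, -0.001, -0.0]
force: [-0.6, -0.8, -1.2]
width: 50.9
gripper_force: 62.7
shift [-0.006 -0.007  0.072] twist [ 0.0002 -0.0003 -0.    ] w 50.9 t 13.6 F [-0.6 -0.8 -1.2] gf 62.7
```

View pics/t2.png

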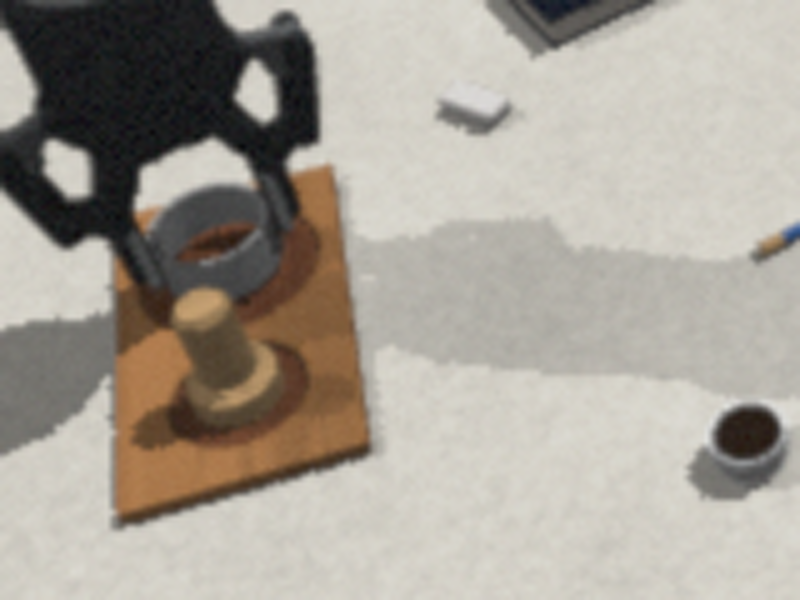

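The tamper stands in its pocket at (230,390), and the ring hovers over the large pocket at (215,240). I'll lower and release.

```bash
python3 -m jog '{"claw":[0,0,0,0],"xyz":[[0,0,0.03],[0,0,0.02],[0,0,0.01],[0,0,0]],"twist":[[0,0,0],[0,0,0],[0,0,0],[0,0,0]]}'
python3 -m jog '{"claw":[0.75,0.85,0.85,0.85,1,1,1,1],"xyz":[[0,0,0],[0,0,0],[0,0,0],[0,0,0],[0,0,-0.1],[0,0,-0.4],[0,0,-0.5],[0,0,0]],"twist":[[0,0,0],[0,0,0],[0,0,0],[0,0,0],[0,0,0],[0,0,0],[0,0,0],[0,0,0]]}'
python3 d.py 667 -148 115 0
```

```text
clock: 14.15
eef_pos: [434.9, -293.5, 12.7]
tool_rot: [3.142, -0.001, -0.001]
force: [-1.6, 0.5, 11.5]
width: 50.6
gripper_force: 64.2
clock: 15.15
eef_pos: [437.0, -295.0, 115.4]
tool_rot: [3.137, -0.006, -0.001]
force: [0.2, -0.1, -0.9]
width: 85.0
gripper_force: 0.0
shift [ 2.299 -1.471  0.012] twist [ 0.0013 -0.0021 -0.0002] w 85.0 t 15.15 F [ 0.2 -0.1 -0.9] gf 0.0
```

```bash
python3 -m jog '{"claw":[1,1,1,1,1,1,1,1,1],"xyz":[[0.2,-0.12,0],[0.4,-0.25,0],[0.4,-0.25,0],[0.4,-0.25,0],[0.4,-0.25,0],[0.4,-0.25,0],[0.11,-0.085,0],[0,0,0],[0,0,0]],"twist":[[0,0,0],[0,0,0],[0,0,0],[0,0,0],[0,0,0],[0,0,0],[0,0,0],[0,0,0],[0,0,0]]}'
python3 d.py 667 -148 6 0
```

```text
clock: 16.27
eef_pos: [664.0, -149.9, 111.1]
tool_rot: [3.141, 0.002, -0.003]
force: [0.1, -0.2, 1.0]
width: 85.3
gripper_force: 0.0
shift [ 0.033 -0.02   1.051] twist [ 0.0003  0.0008 -0.0009] w 85.3 t 16.27 F [ 0.1 -0.2  1. ] gf 0.0
```

```bash
python3 -m jog '{"claw":[1,1,1,1,1],"xyz":[[0.02,-0.02,0.3],[0,0,0.35],[0,0,0.3],[0,0,0.1],[0,0,0]],"twist":[[0,0,0],[0,0,0],[0,0,0],[0,0,0],[0,0,0]]}'
python3 -m jog '{"claw":[0.5,0.2,0,0,0,0],"xyz":[[0,0,0],[0,0,0],[0,0,0],[0,0,0],[0,0,0],[0,0,0]],"twist":[[0,0,0],[0,0,0],[0,0,0],[0,0,0],[0,0,0],[0,0,0]]}'
python3 d.py 526.3 271.7 110 0
```

```text
clock: 16.9
eef_pos: [667.0, -147.1, 6.4]
tool_rot: [3.141, 0.001, -0.002]
force: [0.1, 0.1, -0.5]
width: 85.3
gripper_force: 0.0
clock: 17.65
eef_pos: [668.6, -146.1, 7.8]
tool_rot: [3.141, -0.001, -0.0]
force: [-0.1, 0.8, 5.0]
width: 32.0
gripper_force: 59.0
shift [-1.423 -4.178 -1.025] twist [ 0.0001 -0.0005 -0.0001] w 32.0 t 17.65 F [-0.1  0.8  5. ] gf 59.0
```

```bash
python3 -m jog '{"claw":[0,0,0,0,0],"xyz":[[0,0,-0.1],[0,0,-0.3],[0,0,-0.35],[0,0,-0.3],[0,0,0]],"twist":[[0,0,0],[0,0,0],[0,0,0],[0,0,0],[0,0,0]]}'
python3 -m jog '{"claw":[0,0,0,0,0,0,0,0,0,0,0,0],"xyz":[[-0.06,-0.2,0],[-0.14,-0.4,0],[-0.14,-0.4,0],[-0.14,-0.4,0],[-0.14,-0.4,0],[-0.14,-0.4,0],[-0.14,-0.4,0],[-0.14,-0.4,0],[-0.14,-0.4,0],[-0.14,-0.4,0],[-0.1,-0.38,0],[0,0,0]],"twist":[[0,0,0],[0,0,0],[0,0,0],[0,0,0],[0,0,0],[0,0,0],[0,0,0],[0,0,0],[0,0,0],[0,0,0],[0,0,0],[0,0,0]]}'
python3 -m jog '{"claw":[0,0],"xyz":[[0,0,0.1],[0,0,0.1]],"twist":[[0,0,0],[0,0,0]]}'
python3 d.py 526.3 271.7 16 0
```

```text
clock: 18.27
eef_pos: [669.9, -146.6, 114.8]
tool_rot: [3.14, -0.006, -0.001]
force: [0.1, -0.0, -0.5]
width: 31.7
gripper_force: 59.5
clock: 19.77
eef_pos: [521.7, 277.7, 109.7]
tool_rot: [-3.14, 0.005, 0.008]
force: [-0.9, 0.3, -0.5]
width: 31.9
gripper_force: 59.6
clock: 20.02
eef_pos: [525.6, 270.6, 90.2]
tool_rot: [3.14, 0.001, -0.002]
force: [-0.4, 0.3, -0.1]
width: 32.0
gripper_force: 59.6
shift [ 0.008 -0.012  0.742] twist [ 0.0004  0.0004 -0.0007] w 32.0 t 20.02 F [-0.4  0.3 -0.1] gf 59.6
```

```bash
python3 -m jog '{"claw":[0,0,0,0,0,0],"xyz":[[0,0,0.3],[0,0,0.3],[0,0,0.1],[0,0,0.03],[0,0,0],[0,0,0]],"twist":[[0,0,0],[0,0,0],[0,0,0],[0,0,0],[0,0,0],[0,0,0]]}'
python3 d.py 526.3 271.7 11 0
python3 - <<'E'
from h import *
im=optics.get_image("scene"); 
cv2.imwrite("pics/t3.png",cv2.resize(im["color"][100:220,220:380],(800,600),interpolation=cv2.INTER_CUBIC)[:,:,::-1])
E
```

```text
clock: 20.78
eef_pos: [526.7, 272.3, 19.4]
tool_rot: [-3.141, -0.001, -0.001]
force: [0.1, 0.2, -0.7]
width: 31.5
gripper_force: 59.6
shift [-0.005  0.006  0.084] twist [-0.0003 -0.0004 -0.0002] w 31.5 t 20.77 F [ 0.1  0.2 -0.7] gf 59.6
```

View pics/t3.png

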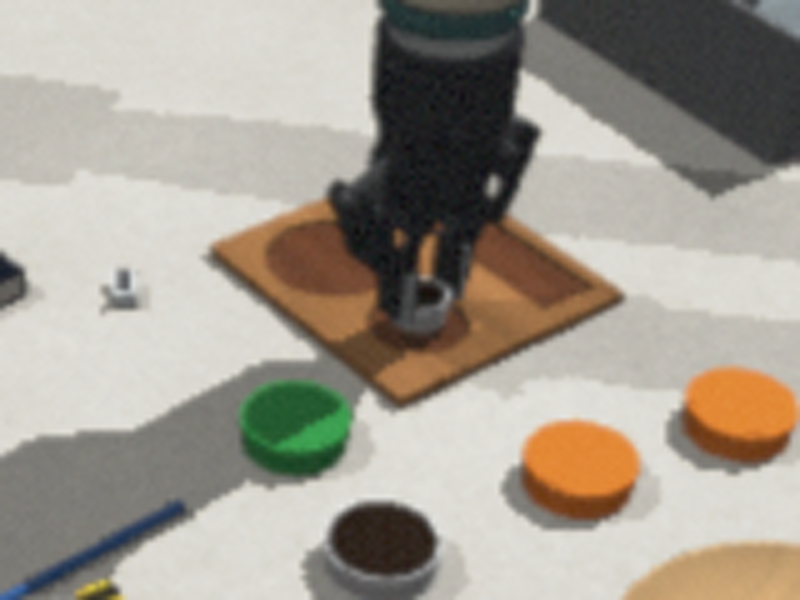

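The small dish, held at (420,305), is over its pocket. I'll lower and release.

```bash
python3 -m jog '{"claw":[0,0,0,0],"xyz":[[0,0,0.04],[0,0,0.03],[0,0,0.01],[0,0,0]],"twist":[[0,0,0],[0,0,0],[0,0,0],[0,0,0]]}'
python3 -m jog '{"claw":[0.5,0.6,0.6,0.6,1,1,1,1],"xyz":[[0,0,0],[0,0,0],[0,0,0],[0,0,0],[0,0,-0.1],[0,0,-0.4],[0,0,-0.5],[0,0,0]],"twist":[[0,0,0],[0,0,0],[0,0,0],[0,0,0],[0,0,0],[0,0,0],[0,0,0],[0,0,0]]}'
python3 d.py 656 130 110 0
```

```text
clock: 21.32
eef_pos: [526.1, 272.2, 11.7]
tool_rot: [-3.141, 0.0, -0.001]
force: [-2.7, -1.0, 11.6]
width: 31.9
gripper_force: 60.6
clock: 22.32
eef_pos: [529.1, 273.2, 115.0]
tool_rot: [-3.138, -0.007, -0.001]
force: [0.6, 0.5, 0.1]
width: 85.6
gripper_force: 0.0
shift [1.27  1.431 0.054] twist [-0.0013 -0.0024 -0.0003] w 85.6 t 22.32 F [0.6 0.5 0.1] gf 0.0
```

```bash
python3 -m jog '{"claw":[1,1,1,1,1,1,1,1],"xyz":[[0.15,0.18,0],[0.3,0.32,0],[0.3,0.32,0],[0.3,0.32,0],[0.24,0.28,0],[0,0,0],[0,0,0],[0,0,0]],"twist":[[0,0,0],[0,0,0],[0,0,0],[0,0,0],[0,0,0],[0,0,0],[0,0,0],[0,0,0]]}'
python3 d.py 656 130 3 0
```

```text
clock: 23.32
eef_pos: [653.9, 131.8, 110.1]
tool_rot: [-3.141, 0.002, 0.001]
force: [-0.6, 0.5, 0.1]
width: 85.5
gripper_force: 0.0
shift [0.023 0.02  1.071] twist [-0.0003  0.0005  0.0005] w 85.5 t 23.32 F [-0.6  0.5  0.1] gf 0.0
```

```bash
python3 -m jog '{"claw":[1,1,1,1,1],"xyz":[[0.01,0.02,0.3],[0,0,0.35],[0,0,0.3],[0,0,0.12],[0,0,0]],"twist":[[0,0,0],[0,0,0],[0,0,0],[0,0,0],[0,0,0]]}'
python3 -m jog '{"claw":[0.75,0.5,0,0,0],"xyz":[[0,0,0],[0,0,0],[0,0,0],[0,0,0],[0,0,0]],"twist":[[0,0,0],[0,0,0],[0,0,0],[0,0,0],[0,0,0]]}'
python3 d.py 447.4 274 105 0
```

```text
clock: 23.95
eef_pos: [655.4, 128.6, 3.0]
tool_rot: [-3.142, 0.001, 0.0]
force: [1.0, 0.7, 0.6]
width: 85.3
gripper_force: 0.0
clock: 24.58
eef_pos: [657.3, 128.4, 5.7]
tool_rot: [-3.141, -0.003, -0.0]
force: [-0.9, 0.3, 6.4]
width: 57.4
gripper_force: 63.0
shift [-2.097 -1.456 -0.997] twist [-0.0003 -0.0009 -0.0001] w 57.4 t 24.57 F [-0.9  0.3  6.4] gf 63.0
```

```bash
python3 -m jog '{"claw":[0,0,0,0,0],"xyz":[[0,0,-0.1],[0,0,-0.3],[0,0,-0.35],[0,0,-0.25],[0,0,0]],"twist":[[0,0,0],[0,0,0],[0,0,0],[0,0,0],[0,0,0]]}'
python3 -m jog '{"claw":[0,0,0,0,0,0,0,0,0],"xyz":[[-0.15,-0.1,0],[-0.35,-0.24,0],[-0.35,-0.24,0],[-0.35,-0.24,0],[-0.35,-0.24,0],[-0.35,-0.24,0],[-0.18,-0.15,0],[0,0,0],[0,0,0]],"twist":[[0,0,0],[0,0,0],[0,0,0],[0,0,0],[0,0,0],[0,0,0],[0,0,0],[0,0,0],[0,0,0]]}'
python3 d.py 447.4 274 15 0
```

```text
clock: 25.2
eef_pos: [658.0, 128.2, 106.6]
tool_rot: [-3.141, -0.005, -0.001]
force: [0.4, -0.7, -0.2]
width: 57.5
gripper_force: 64.0
clock: 26.32
eef_pos: [449.0, 272.3, 103.3]
tool_rot: [3.141, -0.001, -0.002]
force: [0.2, -0.3, -0.4]
width: 57.6
gripper_force: 64.0
shift [-0.016 -0.018  0.883] twist [ 0.0002 -0.0002 -0.0005] w 57.6 t 26.32 F [ 0.2 -0.3 -0.4] gf 64.0
```

```bash
python3 -m jog '{"claw":[0,0,0,0,0,0],"xyz":[[-0.01,-0.01,0.3],[0,0,0.35],[0,0,0.15],[0,0,0.06],[0,0,0],[0,0,0]],"twist":[[0,0,0],[0,0,0],[0,0,0],[0,0,0],[0,0,0],[0,0,0]]}'
python3 d.py 447.4 274 8 0
python3 - <<'E'
from h import *
im=optics.get_image("scene"); 
cv2.imwrite("pics/t4.png",cv2.resize(im["color"][100:220,220:380],(800,600),interpolation=cv2.INTER_CUBIC)[:,:,::-1])
E
```

```text
clock: 27.08
eef_pos: [447.8, 274.4, 18.4]
tool_rot: [-3.141, -0.001, -0.001]
force: [-0.7, 0.2, -1.3]
width: 57.2
gripper_force: 64.0
shift [-0.004  0.004  0.104] twist [-0.0003 -0.0004 -0.0002] w 57.2 t 27.07 F [-0.7  0.2 -1.3] gf 64.0
```

View pics/t4.png

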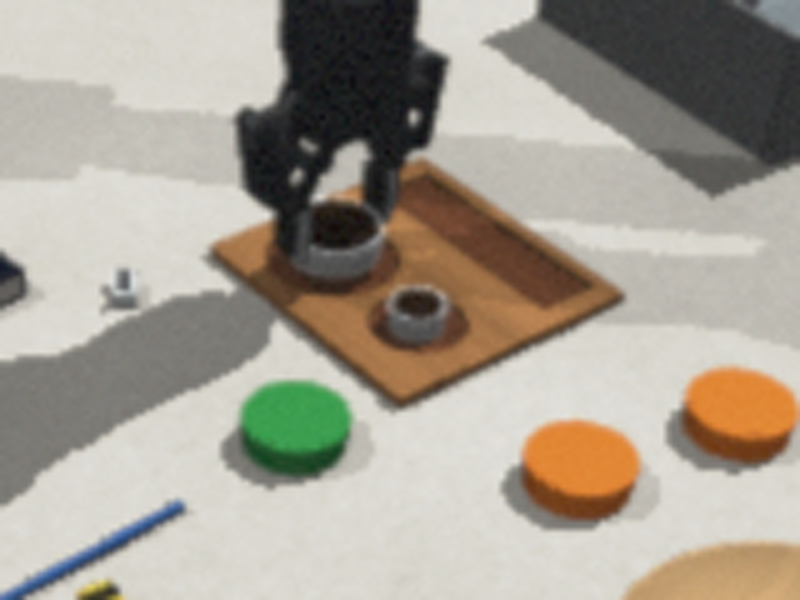

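The small dish sits in its pocket at (415,315), and the large dish hovers over the large pocket at (335,240). Now lower and release.

```bash
python3 -m jog '{"claw":[0,0,0,0,0],"xyz":[[0,0,0.04],[0,0,0.03],[0,0,0.01],[0,0,0],[0,0,0]],"twist":[[0,0,0],[0,0,0],[0,0,0],[0,0,0],[0,0,0]]}'
python3 -m jog '{"claw":[0.8,0.85,0.85,0.85,1,1,1,1],"xyz":[[0,0,0],[0,0,0],[0,0,0],[0,0,0],[0,0,-0.1],[0,0,-0.4],[0,0,-0.5],[0,0,0]],"twist":[[0,0,0],[0,0,0],[0,0,0],[0,0,0],[0,0,0],[0,0,0],[0,0,0],[0,0,0]]}'
python3 d.py 654 -6 110 -6.3
```

```text
clock: 27.75
eef_pos: [446.9, 274.2, 9.7]
tool_rot: [-3.141, 0.0, -0.0]
force: [-0.6, -0.9, 5.4]
width: 56.9
gripper_force: 64.6
clock: 28.75
eef_pos: [449.5, 275.4, 113.4]
tool_rot: [-3.137, -0.006, -0.001]
force: [-0.9, 0.5, -0.1]
width: 85.5
gripper_force: 0.0
shift [2.047 2.813 0.035] twist [-0.0014 -0.0019  0.0348] w 85.5 t 28.75 F [-0.9  0.5 -0.1] gf 0.0
```

```bash
python3 -m jog '{"claw":[1,1,1,1,1,1,1,1,1,1],"xyz":[[0.15,0.2,0],[0.3,0.4,0],[0.3,0.4,0],[0.3,0.4,0],[0.3,0.4,0],[0.3,0.4,0],[0.3,0.4,0],[0.115,0.2,0],[0,0,0],[0,0,0]],"twist":[[0,0,0],[0,0,0],[0,0,0],[0,0,0],[0,0,0],[0,0,0],[0,0,0],[0,0,0],[0,0,0.035],[0,0,0]]}'
python3 d.py 654 -6 5 -6.3
```

```text
clock: 30.0
eef_pos: [652.4, -5.1, 108.8]
tool_rot: [-3.141, 0.002, -0.109]
force: [0.0, 0.5, -0.4]
width: 85.2
gripper_force: 0.0
shift [0.019 0.008 1.038] twist [-0.0002  0.0007  0.0003] w 85.2 t 30.0 F [ 0.   0.5 -0.4] gf 0.0
```

```bash
python3 -m jog '{"claw":[1,1,1,1,1],"xyz":[[0.01,0.01,0.3],[0,0,0.35],[0,0,0.25],[0,0,0.12],[0,0,0]],"twist":[[0,0,0],[0,0,0],[0,0,0],[0,0,0],[0,0,0]]}'
python3 -m jog '{"claw":[0.5,0.2,0,0,0,0],"xyz":[[0,0,0],[0,0,0],[0,0,0],[0,0,0],[0,0,0],[0,0,0]],"twist":[[0,0,0],[0,0,0],[0,0,0],[0,0,0],[0,0,0],[0,0,0]]}'
python3 -m jog '{"claw":[0,0,0,0,0,0],"xyz":[[0,0,-0.1],[0,0,-0.3],[0,0,-0.35],[0,0,-0.3],[0,0,0],[0,0,0]],"twist":[[0,0,0],[0,0,0],[0,0,0],[0,0,0],[0,0,-0.0256],[0,0,0]]}'
python3 d.py 487 360 110 -1.7
```

```text
clock: 30.62
eef_pos: [653.6, -6.4, 6.9]
tool_rot: [-3.141, 0.002, -0.109]
force: [0.5, 0.8, -0.1]
width: 85.4
gripper_force: 0.0
clock: 31.38
eef_pos: [654.7, -7.1, 8.2]
tool_rot: [-3.141, -0.001, -0.111]
force: [-0.1, -0.4, 6.9]
width: 18.2
gripper_force: 59.7
clock: 32.12
eef_pos: [654.2, -7.1, 112.9]
tool_rot: [-3.141, -0.0, -0.031]
force: [-0.1, 0.7, -0.9]
width: 17.8
gripper_force: 58.9
shift [-1.784 -3.617  0.03 ] twist [-0.0001 -0.     -0.0004] w 17.8 t 32.12 F [-0.1  0.7 -0.9] gf 58.9
```

```bash
python3 -m jog '{"claw":[0,0,0,0,0,0,0,0,0,0,0,0],"xyz":[[-0.1,-0.2,0],[-0.2,-0.4,0],[-0.2,-0.4,0],[-0.2,-0.4,0],[-0.2,-0.4,0],[-0.2,-0.4,0],[-0.2,-0.4,0],[-0.2,-0.4,0],[-0.2,-0.4,0],[-0.08,-0.22,0],[0,0,0],[0,0,0]],"twist":[[0,0,0],[0,0,0],[0,0,0],[0,0,0],[0,0,0],[0,0,0],[0,0,0],[0,0,0],[0,0,0],[0,0,0],[0,0,0],[0,0,0]]}'
python3 d.py 487 360 20 -1.7
```

```text
clock: 33.62
eef_pos: [486.8, 359.1, 112.1]
tool_rot: [3.14, 0.001, -0.031]
force: [0.9, -0.9, -1.0]
width: 17.6
gripper_force: 58.9
shift [ 0.002 -0.01   0.921] twist [ 0.0005  0.0002 -0.0004] w 17.6 t 33.62 F [ 0.9 -0.9 -1. ] gf 58.9
```

```bash
python3 -m jog '{"claw":[0,0,0,0,0,0],"xyz":[[0.01,0,0.3],[0,0,0.35],[0,0,0.18],[0,0,0.06],[0,0,0],[0,0,0]],"twist":[[0,0,0],[0,0,0],[0,0,0],[0,0,0],[0,0,0],[0,0,0]]}'
python3 d.py 487 360 12 -1.7
python3 - <<'E'
from h import *
im=optics.get_image("scene"); 
cv2.imwrite("pics/t5.png",cv2.resize(im["color"][100:220,220:380],(800,600),interpolation=cv2.INTER_CUBIC)[:,:,::-1])
E
```

```text
clock: 34.38
eef_pos: [489.1, 360.4, 24.6]
tool_rot: [-3.14, -0.001, -0.03]
force: [0.2, 0.7, -0.8]
width: 17.8
gripper_force: 58.9
shift [-0.021  0.005  0.126] twist [-0.0004 -0.0004 -0.0002] w 17.8 t 34.38 F [ 0.2  0.7 -0.8] gf 58.9
```

View pics/t5.png

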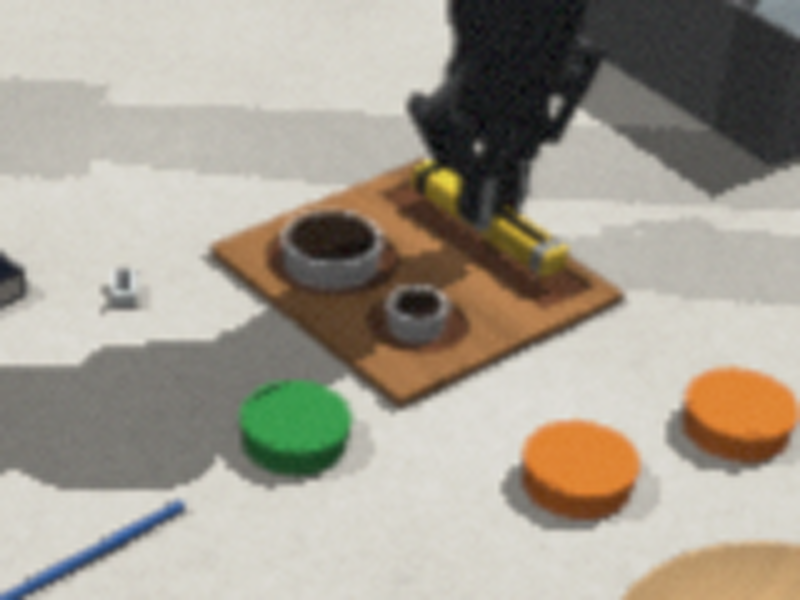

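Both dishes lie in their pockets, and the knife hovers over the long pocket at (490,220). I'll lower, release, then lift clear.

```bash
python3 -m jog '{"claw":[0,0,0,0,0],"xyz":[[-0.02,0,0.06],[0,0,0.05],[0,0,0.02],[0,0,0],[0,0,0]],"twist":[[0,0,0],[0,0,0],[0,0,0],[0,0,0],[0,0,0]]}'
python3 -m jog '{"claw":[0.3,0.4,0.4,0.4,0.4,0.4,0.4,0.4,0.4,0.4],"xyz":[[0,0,0],[0,0,0],[0,0,0],[0,0,0],[0,0,-0.1],[0,0,-0.4],[0,0,-0.5],[0,0.3,-0.3],[0,0,0],[0,0,0]],"twist":[[0,0,0],[0,0,0],[0,0,0],[0,0,0],[0,0,0],[0,0,0],[0,0,0],[0,0,0],[0,0,0],[0,0,0]]}'
python3 -m jog '{"claw":[0.4,0.4,0.4,0.4,0.4,0.4,0.4,0.4],"xyz":[[0,0.4,0],[0,0.4,0],[0,0.4,0],[0,0.4,0],[0,0.4,0],[0,0.4,0],[0,0.3,0],[0,0,0]],"twist":[[0,0,0],[0,0,0],[0,0,0],[0,0,0],[0,0,0],[0,0,0],[0,0,0],[0,0,0]]}'
python3 - <<'E'
from h import *
print(readout.read_state()["clock"])
t=optics.get_image("top");s=optics.get_image("scene")
def brd(im,c,yaw,P,x):
    y=np.radians(yaw);Rm=np.array([[np.cos(y),-np.sin(y)],[np.sin(y),np.cos(y)]])
    return im
a=cv2.resize(t["color"][180:260,140:220],(400,400),interpolation=cv2.INTER_CUBIC);b=cv2.resize(t["color"][190:270,330:410],(400,400),interpolation=cv2.INTER_CUBIC)
c=cv2.resize(s["color"][200:300,50:250],(400,200),interpolation=cv2.INTER_CUBIC);d=cv2.resize(s["color"][110:210,220:420],(400,200),interpolation=cv2.INTER_CUBIC)
cv2.imwrite("pics/end.png",np.vstack([np.hstack([a,b]),np.hstack([d,c])])[:,:,::-1])
E
```

```text
clock: 35.05
eef_pos: [485.9, 360.4, 12.1]
tool_rot: [-3.141, 0.001, -0.03]
force: [-3.6, -1.3, 15.3]
width: 18.1
gripper_force: 60.8
clock: 36.3
eef_pos: [485.0, 330.7, 140.6]
tool_rot: [-3.141, 0.001, -0.03]
force: [-0.4, 0.1, -0.2]
width: 34.1
gripper_force: 0.0
clock: 37.3
eef_pos: [476.8, 58.4, 139.7]
tool_rot: [3.141, 0.002, -0.034]
force: [-0.1, 0.8, -0.2]
width: 34.2
gripper_force: 0.0
37.3
```

View pics/end.png

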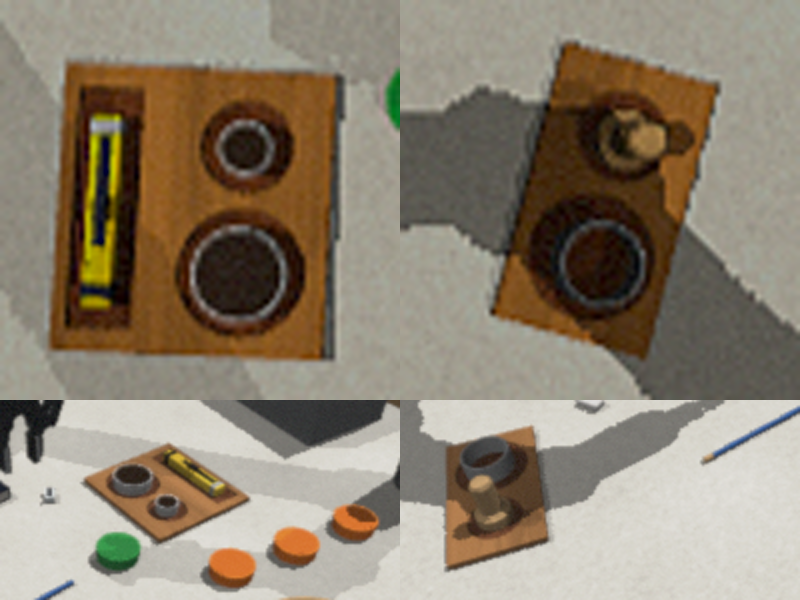

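The knife, both dishes, the ring and the tamper are all in their pockets with a few mm of centring error at most. The ring's apparent 6 mm offset in the top view is mostly perspective. Handing in.

```bash
python3 -c "
from cell import order; print(order.finish_job())"
```

```text
the job is handed in; nothing more can be done
None
```

Both kits are made up and the job is handed in at about 37 s on the robot's clock; the last pictures show all five items upright in their pockets and released, but no verdict came back.

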